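Free the spoon and fold the ratchet peg board flat

TASK

The wooden spoon has slid under the folding peg board and keeps it from closing. Lift the board by its handle to its steepest (fourth) notch and leave it propped there, take the spoon out and lay it lengthwise inside the ceramic spoon rest, then take the board again, lift it past the top so that its pawl lets go, and lower it by hand until it lies fully flat, without letting it slam. Leave the bowl, the funnel and the spoon rest where they are.

Things in the scene. Friction and masses are not known exactly. Their poses are not given: they have to be found in the camera images.
- stand: Wooden base of the folding peg board, fixed to the table: a plate 200 mm (x) by 240 mm (y), 18 mm thick, origin on its underside near the centre (plate from y = -125 to +115 mm). The board is hinged on it along a line parallel to its x axis and swings up from its +y side. On its +x side (x = 80 to 104 mm) a toothed steel quarter disc, 65 mm radius, stands around the hinge.
- hinge (a point): Middle of the hinge line: base frame (0, -100, 33) mm. The hinge axis is the base's x axis; frame parallel to the base.
- board (a point): Centre of the board, 100 mm from the hinge line: a wooden slab 200 mm long from the hinge, 150 mm wide (along the hinge), 14 mm thick (mid-plane through the hinge line), 0.3 to 0.5 kg, with four 28 mm pegs on its upper face. Frame: x along the hinge, y outward from the hinge, z out of the upper face. Folded flat, its underside is 8 mm above the base plate.
- leaf (a joint): Angle of the board (rad): 0 = folded flat towards the base's +y, 1.57 = upright; hard stop 1.745. Lifting is one-way: a pawl clicks into notches and, let go, the board sinks back onto the last one. It rests at 0.33, 0.66, 0.99 or 1.32 rad (within 0.02); each notch catches once the board has been lifted some 0.06 rad above that angle. It starts on the first or second notch.
- pawl_tip (a point): Sprung pawl, a steel pin on the board's edge riding on the toothed disc, 63 mm from the hinge. From 1.43 rad of board angle a light resistance is felt (about 1 N at the handle); near 1.59 rad it gives and the pawl is held off the teeth, surely so by 1.66. The board then has no support going down and must be held; between 0.26 and 0.12 rad a bump of about 1 N puts the pawl back.
- handle (a point): Grip point on the board's handle: a flat tongue 32 mm wide (along the hinge), 14 mm thick, running 55 mm on from the middle of the board's free edge. The point is mid-tongue, 230 mm from the hinge line, 25 mm before the tongue's end; frame as board. Pinched across its width from above it can turn between the pads, so the gripper may stay pointing down; low it is met flat-on, steep end-on.
- spoon: Loose light-wood cooking spoon, 196 mm long, about 50 g, lying on the base plate under the board roughly along the base's x axis, 165 to 185 mm from the hinge line. Origin on its underside near its balance point; x points to its bowl. Handle: bar 13 mm wide, 12 mm high, from x = -103 to +47 mm; bowl: 50 mm across, 14 mm high, centred at x = +68 mm.
- spoon_rest: Loose white ceramic spoon rest, a shallow tray 250 mm (its x) by 110 mm (its y), outside height 14 mm, walls and floor 7 mm thick, 0.45 kg. Origin at the centre of its underside. The whole spoon fits inside, along its x, either way round.
- bowl: Glass bowl, 130 mm across, 60 mm high, standing loose; origin under its centre. To be left alone.
- funnel: Plastic funnel, 90 mm across, 100 mm high, standing loose on its wide mouth, spout up; origin under its centre. To be left alone.
Things that resemble listed ones, but are neither listed nor needed, are in the scene too. There is more than one size of the spoon; the one meant has the size given above.

How it is judged:
On the way, in this order (a step that is already met when the one before it is completed fails the run):
1. the board stands by itself on its steepest notch, let go, with the spoon still under it (value of joint leaf between 1.22 and 1.42 rad and contact force between the fingers and stand below 0.1 N and horizontal distance between spoon and hinge below 0.24 m), for 0.3 s.
2. the spoon lies in the spoon rest, let go, while the board is still propped on that notch (x of spoon in the frame of spoon_rest between -0.03 and 0.03 m and y of spoon in the frame of spoon_rest between -0.035 and 0.035 m and z of spoon in the frame of spoon_rest below 0.016 m and angle between spoon's own z axis and vertical below 0.2 rad and angle between the x axis of spoon and the x axis of spoon_rest, either way round below 0.35 rad and contact force between spoon and spoon_rest above 0.05 N and value of joint leaf between 1.22 and 1.42 rad and contact force between the fingers and spoon below 0.05 N and linear speed of spoon below 0.03 m/s), for 0.2 s.
3. the board is lifted past the top (value of joint leaf above 1.62 rad), for 0.05 s.
At the end, for the whole second after the job is handed in: The board lies flat (joint leaf below 0.03 rad) and the spoon lies at rest in the spoon rest: flat on its floor, its origin within 30 mm lengthwise and 35 mm sideways of the rest's centre, along the rest within 0.35 rad (either way round). Let go of everything (value of joint leaf below 0.03 rad and x of spoon in the frame of spoon_rest between -0.03 and 0.03 m and y of spoon in the frame of spoon_rest between -0.035 and 0.035 m and z of spoon in the frame of spoon_rest below 0.016 m and angle between spoon's own z axis and vertical below 0.2 rad and angle between the x axis of spoon and the x axis of spoon_rest, either way round below 0.35 rad and contact force between spoon and spoon_rest above 0.05 N and linear speed of spoon below 0.02 m/s); the robot touches nothing.
It fails at once if the board slams down: it falls faster than 2 rad/s in the last 15 degrees (velocity of joint leaf below -2 rad/s and value of joint leaf below 0.26 rad).
It fails at once if the bowl is displaced by more than 20 mm (distance of bowl from where it was at the start of the episode above 0.02 m).
It fails at once if the funnel is displaced by more than 20 mm (distance of funnel from where it was at the start of the episode above 0.02 m).
It fails at once if the spoon rest is pushed more than 30 mm (distance of spoon_rest from where it was at the start of the episode above 0.03 m).
It also fails if it takes over 70 s, if anything falls off the work surface, if the arm or the gripper's body presses on something with over 40 N, if the wrist force passes 120 N, or if a joint passes its speed limit or range.

ROBOT

A 6-joint arm with a two-finger parallel gripper is mounted at the origin on the work surface. World frame = base frame: x ahead of the robot, y to its left, z up, the work surface at z = 0. Lengths are in m, angles in rad, forces in N, time in s.
With the tool pointing down it reaches from about 0.25 to 0.775 m from the base axis. Payload 4 kg.
Tool frame: the origin (TCP) lies on the front face of the gripper's body, between the roots of the fingers; the fingertips stand 97 mm ahead of it and the grasp point (between the pads) lies 78 mm ahead of it; z points along the fingers, y is the line along which they close (so a half turn about z gives the same grasp; the last joint's range is limited). The gripper opens to 94 mm and grips with 3 to 60 N. Pads are 16 mm wide; open, the fingers measure 119 mm over their backs; the gripper's body (75 mm by 177 mm) begins 78 mm behind the grasp point.
Start: joints at [-1.283, 0.087, 1.371, -0, 1.684, -0.103], TCP at [0.21, -0.509, 0.303] pointing down, gripper open.
Joint ranges: [-3.1, 3.1], [-0.76, 2.03], [0.27, 2.55], [-1.08, 4.22], [0.17, 2.65], [-2.57, 2.57]. Speed limits (rad/s): [2.79, 2.79, 3.14, 3.14, 3.14, 3.14].

INTERFACE

Orientations are given as a unit quaternion [w, x, y, z].
In Python, from bench import ctrl gives the robot as it stands. Calls block until the motion is done:
- ctrl.move_to(position, orientation): joint-space move of the TCP to a pose.
- ctrl.movel(position, orientation=None, velocity=0.15, threshold=None): straight line of the TCP; orientation=None keeps the orientation; velocity is the mean speed in m/s. With threshold (N) it stops when the force on the tool has changed by that much, and returns True; else False.
- ctrl.set_joints(angles): joint-space move.
- ctrl.open_gripper() and ctrl.clamp(): open the fingers fully, or close them until they stop; the grip force is fixed at half the most.
- ctrl.pause(seconds).
- ctrl.inverse_kinematics(position, orientation): joint angles nearest the present ones, or None.
- ctrl.sense(): the state.
- ctrl.get_image(name): name is "side" or "top" or "wrist"; returns (picture, depth): 420x560x3 uint8, blue, green, red; 420x560 float32, m along the optical axis (not along the pixel's ray), 0 where there is no reading.
- ctrl.calibration(name): a dict with "K" (3x3 intrinsics, pixels), "D" ([k1, k2, p1, p2, k3] as OpenCV has them; the pictures are not rectified), "rvec" (rotation vector, rad) and "tvec" (3), from world to camera coordinates, as OpenCV has them. Camera axes: x right, y down, z forward; pixel columns grow to the right and rows downward; lengths in m; the calibration is good to about 2 mm. A picture is of the moment at which its call begins: read the wrist's pose just before it. calibration takes no time and is no camera call; for the wrist camera it gives the pose at the moment of the call.
A pose or a line that the arm cannot do raises ctrl.Unreachable and nothing moves.
- ctrl.sign_off(): hands the job in; it is judged then, once.
The state is a dict: "time_s": time; "qpos": joint angles; "joint_vel": joint speeds; "joint_efforts": joint torques, N m; "eef_pos": TCP position; "tool_rot": TCP orientation; "contact_force": force on the tool from outside, world axes, zero at the start; "torque": the same for the moment, N m; "finger_gap": finger opening in m; "gripper_force": force on a finger pad.
Only numpy, scipy, OpenCV 4.12 (cv2) and the standard library are available. Lean on these libraries where they do the work, as an engineer would, in place of code of your own. Each camera call takes 0.05 s, during which the arm holds its last target. There are 200 camera calls.

## Working session

There is one attempt and no reset: what is moved stays moved. The work goes in short steps, each a Python script; the robot and the scene stay as the last script left them, time stands still between calls to the robot, and variables do not carry over. Pictures are saved under pics/ and viewed, at most 10 in all, crops included, and the job is handed in when it is done.

```bash
ls; mkdir -p pics
cat > h.py <<'E'
import numpy as np, cv2
from bench import ctrl
from scipy.spatial.transform import Rotation as R
def pts(name):
    """save picture, depth-> world point map"""
    c=ctrl.calibration(name); im,d=ctrl.get_image(name)
    K,D=np.array(c["K"]),np.array(c["D"]); Rm=cv2.Rodrigues(np.array(c["rvec"]))[0]; t=np.array(c["tvec"]).ravel()
    v,u=np.mgrid[:420,:560]; n=cv2.undistortPoints(np.stack([u,v],-1).reshape(-1,1,2).astype(np.float64),K,D).reshape(420,560,2)
    P=np.dstack([n*d[...,None],d]); W=(P-t)@Rm
    W[d==0]=np.nan
    return im,W
E
python3 - <<'E'
from h import *
for n in("top","side"):
    im,W=pts(n); cv2.imwrite(f"pics/{n}0.png",im); np.save(f"pics/{n}0.npy",W)
print(ctrl.sense())
E
```

```text
pics
{'time_s': 0.1, 'qpos': array([-1.28310239e+00,  8.79256113e-02,  1.37208252e+00, -1.24402185e-05,
        1.68357501e+00, -1.03107805e-01]), 'joint_vel': array([ 0.00010716, -0.00256867, -0.00283852, -0.00052357, -0.00041921,
       -0.00049499]), 'joint_efforts': array([ 1.65254241e-03, -3.41252339e+01, -3.03301728e+01,  7.20374845e-02,
        3.04434844e-02, -1.10146188e-04]), 'eef_pos': array([ 0.20941867, -0.50826105,  0.30160713]), 'tool_rot': array([-9.90439953e-04,  9.80969564e-01,  1.94159015e-01, -9.78788795e-05]), 'contact_force': array([-0.61831552, -0.56258496,  0.47517693]), 'torque': array([0.01022845, 0.00105809, 0.06067689]), 'gripper_force': 0.0, 'finger_gap': 0.09429838759369623}
```

View pics/top0.png

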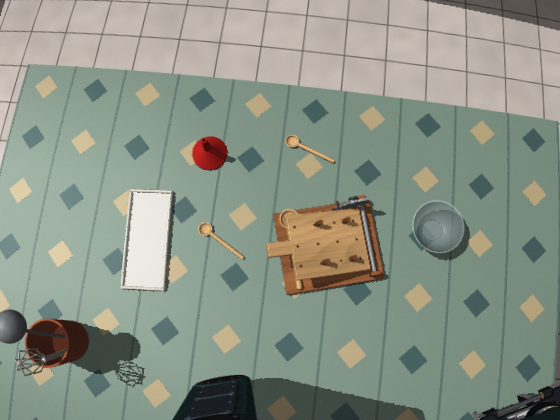

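View pics/side0.png

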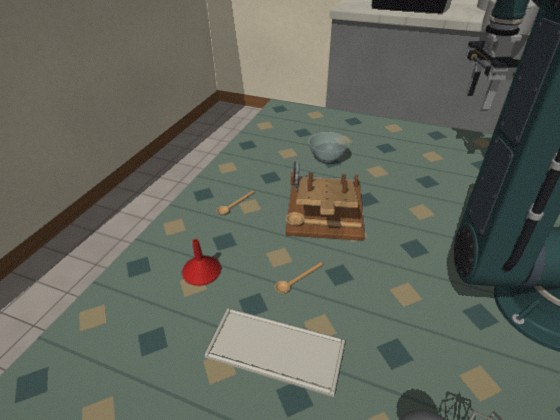

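The top view shows the board with its hinge to the right (about (372,240)), the handle at (277,250) and the toothed disc at (352,203). The spoon lies under the free edge from its bowl (288,217) to its handle end (297,290). The tray is at (147,240), the bowl at (438,228) and the funnel at (210,153). The side view agrees.

Run:
```python
from h import *
np.set_printoptions(precision=4,suppress=True)
W=np.load("pics/top0.npy"); S=np.load("pics/side0.npy")
for k,(u,v) in dict(hand=(277,250),handL=(270,250),bf=(285,250),bm=(320,235),hingetop=(372,240),hingeA=(363,207),hingeB=(379,270),c1=(276,214),c2=(289,293),c3=(382,275),c4=(375,205),bowlsp=(284,220),sph=(297,287),tray=(147,240),decoy=(206,229),decoyend=(243,258),bowl=(438,228),funnel=(210,153)).items():
    print(k,W[v,u],W[v-1:v+2,u-1:u+2,2].ravel().round(3)[[0,2,6,8]])
# tray: white pixels
im=cv2.imread("pics/top0.png"); hsv=cv2.cvtColor(im,cv2.COLOR_BGR2HSV)
m=((hsv[...,1]<40)&(hsv[...,2]>150)).astype(np.uint8); m[:,:115]=0;m[:,180:]=0;m[:185]=0;m[295:]=0
P=W[m>0]; r=cv2.minAreaRect(P[:,:2].astype(np.float32)*1000); print("tray",r, np.nanpercentile(P[:,2],[5,50,95]))
# board: wood points above 60mm
x,y,z=[W[190:300,255:390,i] for i in range(3)]
s=(z>0.05)
# board plane
q=np.zeros(im.shape[:2],bool); q[232:262,292:345]=1
Q=W[q]; Q=Q[np.isfinite(Q[:,2])]
for _ in range(6):
    c=Q.mean(0); n=np.linalg.svd(Q-c)[2][2]; e=(Q-c)@n; Q=Q[abs(e)<max(0.003,e.std()*1.5)]
n*=np.sign(n[2]); print("plane",c,n,np.arccos(n[2]),len(Q), "up dir",n[:2]/np.hypot(*n[:2]))
# spoon from side view: points at z 0.018-0.036
z=S[...,2]; sel=np.zeros(z.shape,bool); sel[208:236,286:366]=1
for u,v in [(296,218),(330,222),(355,224),(362,224),(288,233),(364,236),(327,205)]: print((u,v),S[v,u])
cv2.imwrite("pics/z1.png",cv2.resize(im[180:310,240:400],None,fx=4.6,fy=4.6,interpolation=cv2.INTER_CUBIC))
```

```text
hand [ 0.4926 -0.025   0.1132] [0.112 0.113 0.116 0.111]
handL [ 0.4906 -0.0097  0.1147] [0.12  0.117 0.12  0.12 ]
bf [ 0.4957 -0.0425  0.1056] [0.109 0.104 0.108 0.105]
bm [ 0.5424 -0.1179  0.0822] [0.078 0.078 0.078 0.074]
hingetop [ 0.5551 -0.2486  0.0203] [0.016 0.019 0.017 0.02 ]
hingeA [ 0.6314 -0.218   0.0325] [0.04  0.015 0.034 0.02 ]
hingeB [ 0.4818 -0.2673  0.0438] [0.012 0.016 0.05  0.044]
c1 [ 0.593  -0.0093  0.0138] [-0.002  0.015  0.021  0.016]
c2 [ 0.4058 -0.0631  0.019 ] [0.018 0.018 0.014 0.001]
c3 [ 0.4734 -0.2803  0.0185] [0.019 0.02  0.02  0.018]
c4 [ 0.6477 -0.2522  0.0003] [ 0.002  0.001 -0.002  0.   ]
bowlsp [ 0.579  -0.0307  0.0215] [0.024 0.094 0.022 0.092]
sph [ 0.422  -0.0803  0.0208] [0.019 0.031 0.017 0.028]
tray [0.4923 0.3015 0.0004] [0.003 0.005 0.014 0.005]
decoy [0.5377 0.1585 0.0001] [-0.002  0.004  0.003  0.001]
decoyend [0.4769 0.0573 0.0067] [ 0.008 -0.001  0.005  0.001]
bowl [ 0.607  -0.4157  0.0037] [0.004 0.003 0.01  0.008]
funnel [0.7213 0.1706 0.0401] [0.044 0.04  0.041 0.039]
tray ((497.2624816894531, 306.266845703125), (281.8746337890625, 167.9193115234375), 9.160680770874023) [-0.0024  0.0052  0.0126]
plane [ 0.516  -0.1165  0.0816] [ 0.0899 -0.299   0.95  ] 0.3175418905916562 1357 up dir [ 0.2881 -0.9576]
(296, 218) [ 0.5813 -0.0515  0.0224]
(330, 222) [ 0.4928 -0.0636  0.0271]
(355, 224) [ 0.4312 -0.0783  0.028 ]
(362, 224) [ 0.4159 -0.0962  0.0179]
(288, 233) [ 0.5849 -0.0022  0.0106]
(364, 236) [ 0.4018 -0.0573  0.0148]
(327, 205) [ 0.4957 -0.0249  0.1125]
```

View pics/z1.png

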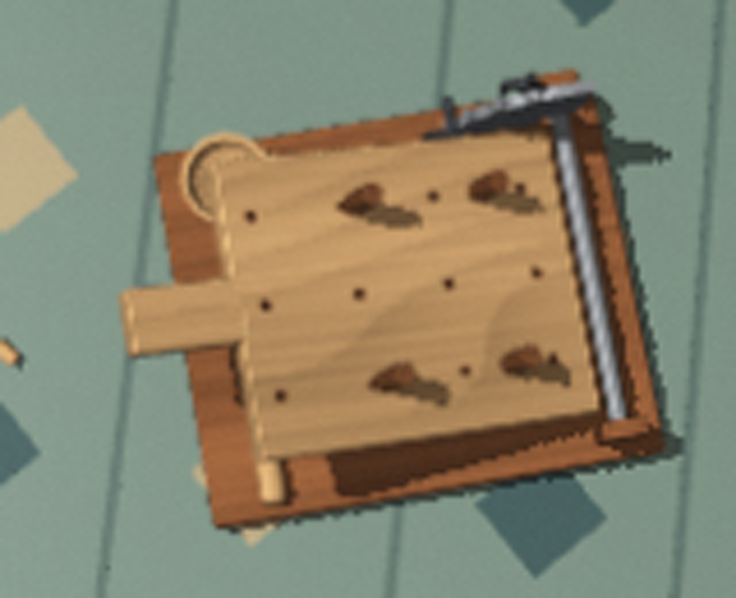

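```bash
cat >> h.py <<'E'
def ray(name,uv,z,c=None):
    """pixels -> world points on the plane(s) of height z"""
    c=c or ctrl.calibration(name); Rm=cv2.Rodrigues(np.array(c["rvec"]))[0]; t=np.array(c["tvec"]).ravel()
    n=cv2.undistortPoints(np.array(uv,float).reshape(-1,1,2),np.array(c["K"]),np.array(c["D"])).reshape(-1,2)
    d=np.c_[n,np.ones(len(n))]@Rm; o=-Rm.T@t
    return o+d*((z-o[2])/d[:,2])[:,None]
E
python3 - <<'E'
from h import *
np.set_printoptions(precision=4,suppress=True)
f=lambda a:np.array(a)/4.6+[240,180]
C=ray("top",f([(155,155),(215,525),(663,450),(598,75)]),0.018); print("base",C, np.linalg.norm(C-np.roll(C,-1,0),axis=1))
H=ray("top",f([(570,120),(617,418)]),0.037); print("hinge rod",H,np.linalg.norm(H[0]-H[1]))
print("handle end",ray("top",f([(122,292),(130,355)]),0.124)) 
print("board free corners",ray("top",f([(218,160),(262,457)]),0.104))
print("spoon", ray("top",f([(262,500),(285,498)]),0.03), ray("top",f([(185,185),(225,135)]),0.032))
T=ray("top",[(131,190),(173.5,190.5),(166,290.5),(121.5,289.5)],0.014); print("tray",T,T.mean(0),np.linalg.norm(T-np.roll(T,-1,0),axis=1))
im=cv2.imread("pics/top0.png"); cv2.imwrite("pics/z2.png",cv2.resize(im[180:300,110:190],None,fx=5,fy=5,interpolation=cv2.INTER_CUBIC))
E
```

```text
base [[ 0.5922 -0.0038  0.018 ]
 [ 0.4026 -0.0581  0.018 ]
 [ 0.4672 -0.2862  0.018 ]
 [ 0.6639 -0.2351  0.018 ]] [0.1973 0.2371 0.2032 0.2422]
hinge rod [[ 0.6328 -0.2193  0.037 ]
 [ 0.4792 -0.2572  0.037 ]] 0.15815568605138866
handle end [[ 0.5028 -0.0007  0.124 ]
 [ 0.4733 -0.0082  0.124 ]]
board free corners [[ 0.5761 -0.0385  0.104 ]
 [ 0.434  -0.0764  0.104 ]]
spoon [[ 0.4175 -0.0804  0.03  ]
 [ 0.4199 -0.092   0.03  ]] [[ 0.5754 -0.0219  0.032 ]
 [ 0.6044 -0.0396  0.032 ]]
tray [[0.6109 0.3608 0.014 ]
 [0.6221 0.252  0.014 ]
 [0.3753 0.2308 0.014 ]
 [0.3629 0.3408 0.014 ]] [0.4928 0.2961 0.014 ] [0.1093 0.2477 0.1106 0.2488]
```

View pics/z2.png

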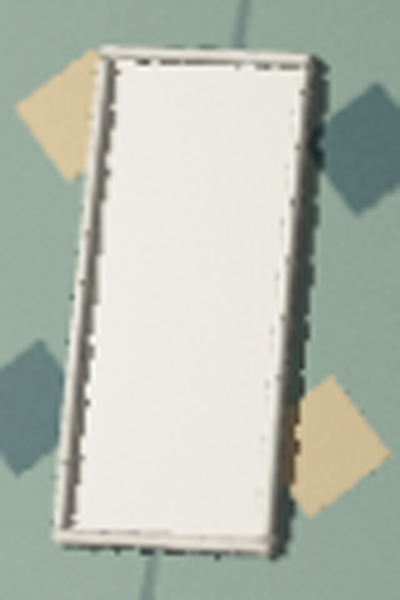

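The base corners, hinge rod, handle and free edge all fit one model to within 3 mm: yaw 0.277, hinge (0.5575,-0.237,0.033), first notch. The enlarged tray crop, with corners at (103,48), (313,55), (272,555) and (55,545), confirms its centre at about (0.493,0.296) and yaw 0.085. Next I lift the board.

```bash
cat >> h.py <<'E'
YAW=0.277; EX=np.array([np.cos(YAW),np.sin(YAW),0]); EY=np.array([-np.sin(YAW),np.cos(YAW),0]); HG=np.array([0.5575,-0.2372,0.033]); UP=np.array([0,0,1.])
def down(yaw):
    """tool pointing down, its y axis at this yaw"""
    y=np.array([np.cos(yaw),np.sin(yaw),0]); q=R.from_matrix(np.c_[np.cross(y,-UP),y,-UP]).as_quat(); return q[[3,0,1,2]]
QH=down(YAW)
def hp(a,r=0.231,dz=0.0): return HG+r*(np.cos(a)*EY+np.sin(a)*UP)+UP*(0.078+dz)
def arc(a0,a1,v=0.15,step=0.17):
    n=max(1,int(np.ceil(abs(a1-a0)/step)))
    for a in np.linspace(a0,a1,n+1)[1:]:
        ctrl.movel(hp(a),QH,velocity=v)
        s=ctrl.sense(); print(round(a,2),s["contact_force"].round(1),round(s["finger_gap"],4),round(s["time_s"],1))
E
python3 - <<'E'
from h import *
for a in (0,.33,1.0,1.4,1.7): print(a,np.round(ctrl.inverse_kinematics(hp(a),QH),2))
ctrl.move_to(hp(.33,dz=.10),QH)
ctrl.movel(hp(.33),QH,velocity=.15,threshold=12)
ctrl.clamp(); s=ctrl.sense(); print(s["finger_gap"],s["contact_force"],s["eef_pos"]-hp(.33),s["time_s"])
if .025<s["finger_gap"]<.04:
    arc(.33,1.405)
    im,W=pts("side"); cv2.imwrite("pics/side1.png",im); np.save("pics/side1.npy",W)
E
```

```text
0 [-0.15  0.09  1.76 -0.    1.29 -0.42]
0.33 [-0.17  0.03  1.67 -0.    1.45 -0.44]
1.0 [-0.33  0.06  1.4  -0.    1.69 -0.6 ]
1.4 [-0.45  0.16  1.22 -0.    1.76 -0.72]
1.7 [-0.53  0.25  1.11 -0.    1.78 -0.81]
0.03155870595604844 [-2.72464601 -0.50005469  1.08453361] [-5.17008263e-04 -8.25916691e-05 -2.57731726e-04] 3.9167
0.48 [-3.2  0.6 -2.5] 0.0324 4.3
0.64 [-4.5 -1.4 -0.9] 0.0318 4.7
0.79 [-3.9 -1.7 -1.4] 0.0319 5.1
0.94 [-4.4 -2.9 -3. ] 0.0321 5.5
1.1 [-3.4 -3.6 -3.8] 0.0319 5.8
1.25 [-4.2 -2.3 -6.2] 0.0316 6.2
1.4 [-3.8 -2.4 -7. ] 0.0314 6.6
```

View pics/side1.png

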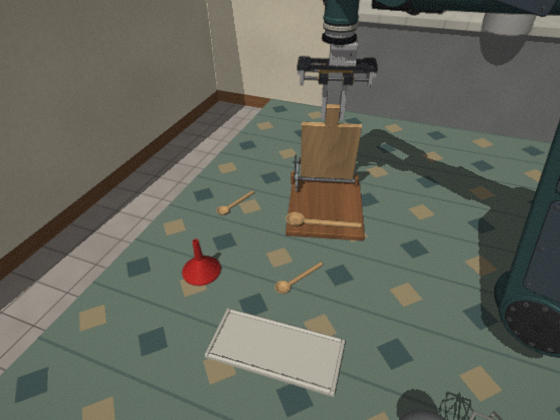

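The board is up and held. The spoon is in full view, from (295,219) to (360,225) in the side picture. Next I lower the board onto the notch, let go and measure.

Run:
```python
from h import *
np.set_printoptions(precision=4,suppress=True)
def ang(W):
    Q=W[130:172,308:352].reshape(-1,3); Q=Q[np.isfinite(Q[:,2])]
    for _ in range(6):
        c=Q.mean(0); n=np.linalg.svd(Q-c)[2][2]; e=(Q-c)@n; Q=Q[abs(e)<max(.003,1.5*e.std())]
    n*=np.sign(n@EY); return np.arctan2(n@EY,-n@UP),len(Q)
print(ang(np.load("pics/side1.npy")))
r=ctrl.movel(hp(1.31),QH,velocity=.05,threshold=8); s=ctrl.sense(); print(r,s["eef_pos"]-hp(1.32),s["contact_force"])
ctrl.open_gripper(); ctrl.pause(.2)
im,W=pts("side"); print(ang(W))
ctrl.movel(s["eef_pos"]+[0,0,.09],QH,velocity=.2); ctrl.pause(.2)
v=HG+.20*EY; v[2]=.30
q=down(.31+np.pi/2); print(ctrl.inverse_kinematics(v,q))
v2=HG+.19*EY; v2[2]=s["eef_pos"][2]+.08
ctrl.movel(v2+.06*EY,q,velocity=.25); v=v+.06*EY; ctrl.movel(v,q,velocity=.25)
ctrl.pause(.2)
im,W=pts("wrist"); cv2.imwrite("pics/w1.png",im); np.save("pics/w1.npy",W)
im,W=pts("side"); print(ang(W)); np.save("pics/side2.npy",W); cv2.imwrite("pics/side2.png",im)
im,W=pts("top"); np.save("pics/top2.npy",W); cv2.imwrite("pics/top2.png",im); print(ctrl.sense()["time_s"])
```

```text
(np.float64(1.3756010210731984), 1774)
True [-0.0002 -0.0006  0.0002] [ 1.731  -3.0652  3.2695]
(np.float64(1.3177974610178134), 1800)
[-0.2013 -0.0133  1.4798 -0.      1.6751 -2.0821]
(np.float64(0.8671289118838348), 752)
11.9667
```

View pics/w1.png

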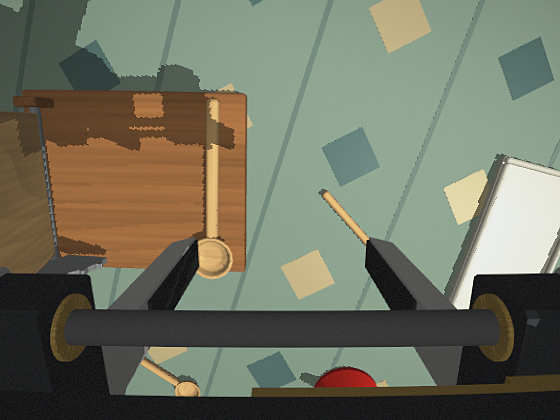

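The wrist view shows the spoon lying clear on the base. Its handle end is at (212,99), the bar meets the bowl at (213,238) and the bowl centre is (215,258). The board is still up at the left (the last side-view angle was just occluded by the gripper).

Run:
```python
from h import *
np.set_printoptions(precision=4,suppress=True)
P=ray("wrist",[(212.5,99),(211.5,170),(212.5,236),(215,258),(207,150),(217.5,150)],[.030,.030,.03,.032,.03,.03]); print(P)
print("len",np.linalg.norm(P[3]-P[0]),"width",np.linalg.norm(P[4]-P[5]))
d=P[2]-P[0]; print("yaw",np.arctan2(d[1],d[0]),np.arctan2(*(P[3]-P[0])[[1,0]]))
d/=np.linalg.norm(d); print("from end",P[0]+.103*d,"from bowl",P[3]-.068*d, (P[0]+.103*d-HG)@EY)
W=np.load("pics/w1.npy")
for u,v in[(212,120),(212,170),(212,220),(180,170),(237,170),(20,200),(30,150)]: print(W[v,u])
```

```text
[[ 0.4157 -0.083   0.03  ]
 [ 0.4848 -0.0653  0.03  ]
 [ 0.5545 -0.0455  0.03  ]
 [ 0.5776 -0.0361  0.032 ]
 [ 0.4662 -0.0751  0.03  ]
 [ 0.4629 -0.0648  0.03  ]]
len 0.16858556646185938 width 0.010873310174119136
yaw 0.26408586715548615 0.282286695850776
from end [ 0.5152 -0.0561  0.03  ] from bowl [ 0.512  -0.0538  0.032 ] 0.1857335997276193
[ 0.4366 -0.078   0.0323]
[ 0.4862 -0.0654  0.0284]
[ 0.5386 -0.0511  0.0296]
[ 0.4989 -0.1007  0.0166]
[ 0.4797 -0.0412  0.0184]
[ 0.5502 -0.2106  0.1001]
[ 0.5127 -0.2298  0.0686]
```

```bash
cat >> h.py <<'E'
TR=np.array([.4955,.2962,0.]); QS=down(.268+np.pi/2); QT=down(.085+np.pi/2)
E
python3 - <<'E'
from h import *
np.set_printoptions(precision=4,suppress=True)
o=np.array([.514,-.0555,0])
ctrl.movel(o+[0,0,.28],QS,velocity=.2); ctrl.movel(o+[0,0,.14],QS,velocity=.15)
r=ctrl.movel(o+[0,0,.1205],QS,velocity=.05,threshold=8); print(r,ctrl.sense()["eef_pos"])
ctrl.clamp(); s=ctrl.sense(); print(s["finger_gap"],s["contact_force"])
if .009<s["finger_gap"]<.017:
    ctrl.movel(o+[0,0,.16],QS,velocity=.1)
    ctrl.movel(o+.03*EY+[0,0,.23],QS,velocity=.2)
    ctrl.movel(TR+[0,0,.20],QT,velocity=.25); ctrl.pause(.3)
    for n in("side","top","wrist"):
        im,W=pts(n); cv2.imwrite(f"pics/{n}3.png",im); np.save(f"pics/{n}3.npy",W)
    S=np.hstack([cv2.imread(f"pics/{n}3.png")[::1] for n in("side","wrist")]); cv2.imwrite("pics/c3.png",cv2.resize(S,(800,300)))
    print(ctrl.sense()["finger_gap"],ctrl.sense()["time_s"])
E
```

```text
False [ 0.5138 -0.0555  0.1201]
0.012499042305410359 [0.9753 0.3369 0.174 ]
0.01264365293298306 18.3167
```

View pics/c3.png

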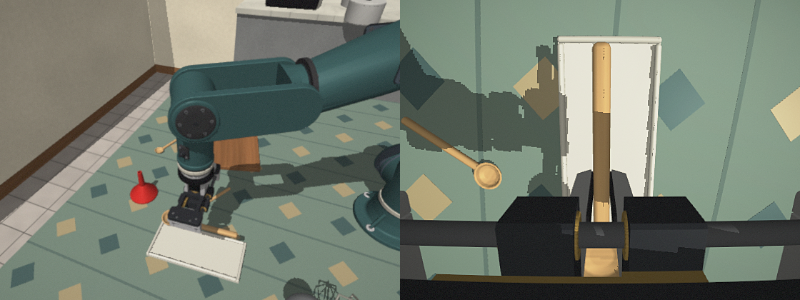

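The spoon is held level and lies along the tray; in the wrist view the tray's far edge runs from (221,53) to (365,56) and the spoon is central. I lower it now.

Run:
```python
from h import *
np.set_printoptions(precision=4,suppress=True)
P=ray("wrist",[(221,53),(365,56)],.014); print("tray far end mid",P.mean(0),"expected",TR[:2]-.1275*np.array([np.cos(.085),np.sin(.085)]))
ctrl.movel(TR+[0,0,.122],QT,velocity=.12); ctrl.pause(.3)
r=ctrl.movel(TR+[0,0,.106],QT,velocity=.015,threshold=3.0); s=ctrl.sense(); z=s["eef_pos"][2]; print(r,s["eef_pos"],s["contact_force"])
zr=max(z+.003,.1125); ctrl.movel(np.r_[s["eef_pos"][:2],min(zr,.1155)],QT,velocity=.03)
ctrl.open_gripper(); ctrl.pause(.2); s=ctrl.sense(); print(s["eef_pos"],s["contact_force"])
ctrl.movel(TR+[0,0,.25],QT,velocity=.2); ctrl.pause(.1)
im,W=pts("wrist"); cv2.imwrite("pics/w4.png",im); np.save("pics/w4.npy",W)
v=hp(1.32,dz=.10)+.08*EY; ctrl.movel(v,QH,velocity=.3)
im,W=pts("side"); cv2.imwrite("pics/s4.png",im); np.save("pics/s4.npy",W)
im2,W=pts("top"); np.save("pics/t4.npy",W); cv2.imwrite("pics/c4.png",np.hstack([cv2.resize(im[280:400,190:360],(400,300)),cv2.resize(im2[170:310,100:300],(400,300))]))
print(ctrl.sense()["time_s"])
```

```text
tray far end mid [0.3729 0.2937 0.014 ] expected [0.3685 0.2854]
True [0.4954 0.2962 0.1095] [1.1519 0.4918 4.2944]
[0.4954 0.2962 0.1125] [-0.0166  0.4752  0.5869]
24.7083
```

View pics/c4.png

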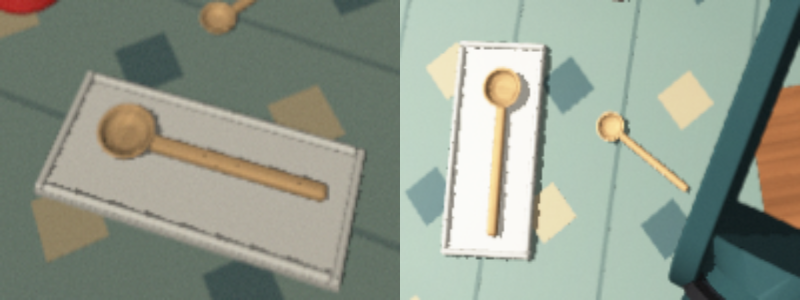

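The spoon lies lengthwise in the tray, flat and near the centre (bowl at (500,88), handle end at (492,235) in the right-hand crop). Next I take the board past the top and lower it.

Run:
```python
from h import *
np.set_printoptions(precision=4,suppress=True)
ctrl.movel(hp(1.32,dz=.09),QH,velocity=.2)
r=ctrl.movel(hp(1.32),QH,velocity=.12,threshold=10); ctrl.clamp(); s=ctrl.sense(); print(r,s["finger_gap"],s["eef_pos"]-hp(1.32),s["contact_force"])
assert .028<s["finger_gap"]<.036
arc(1.32,1.69,v=.1,step=.1); ctrl.pause(.3)
im,W=pts("side"); Q=W[125:172,308:352].reshape(-1,3); Q=Q[np.isfinite(Q[:,2])]
for _ in range(6):
    c=Q.mean(0); n=np.linalg.svd(Q-c)[2][2]; e=(Q-c)@n; Q=Q[abs(e)<max(.003,1.5*e.std())]
n*=np.sign(n@EY); print("leaf",np.arctan2(n@EY,-n@UP),len(Q))
```

```text
False 0.03215029579350487 [-0.0002 -0.0001 -0.    ] [-1.2824 -0.3246  0.0414]
1.41 [-2.   0.6 -1.5] 0.0318 27.5
1.5 [-2.4  0.4 -2.8] 0.0314 27.9
1.6 [-1.9 -0.2 -4. ] 0.0317 28.2
1.69 [-1.9  0.3 -3.5] 0.0317 28.6
leaf 1.6532911870608973 1860
```

Run:
```python
from h import *
arc(1.69,1.72,v=.05); ctrl.pause(.3)
arc(1.72,.30,v=.12)
arc(.30,.03,v=.06,step=.09)
r=ctrl.movel(hp(-.02),QH,velocity=.02,threshold=6); s=ctrl.sense(); print(r,s["eef_pos"]-hp(0),s["contact_force"],s["finger_gap"],s["time_s"])
im,W=pts("side"); cv2.imwrite("pics/s5.png",im)
```

```text
1.72 [-3.3  0.8 -3.7] 0.0317 29.2
1.56 [-2.7 -1.3 -3.9] 0.0318 30.0
1.4 [-5.2 -1.5  0.5] 0.0318 30.4
1.25 [-6.8 -0.1  2.4] 0.0318 30.9
1.09 [-7.3  0.3  2.8] 0.0318 31.3
0.93 [-7.6  2.3  3.7] 0.0314 31.8
0.77 [-8.   3.   1.1] 0.0316 32.2
0.62 [-6.7  1.9 -0.3] 0.0314 32.7
0.46 [-6.3  2.2 -1.4] 0.0318 33.1
0.3 [-6.8  2.2 -1.2] 0.0317 33.6
0.23 [-7.1  2.  -0.6] 0.0316 34.0
0.16 [-6.7  1.  -1.7] 0.0316 34.4
0.1 [-7.6  1.  -2.5] 0.0316 34.8
0.03 [-7.8  0.2 -1.2] 0.0318 35.2
True [-0.0004704  -0.00023349  0.00141452] [-0.55914997  0.32843124  5.3558002 ] 0.031700324031280105 35.6333
```

View pics/s5.png

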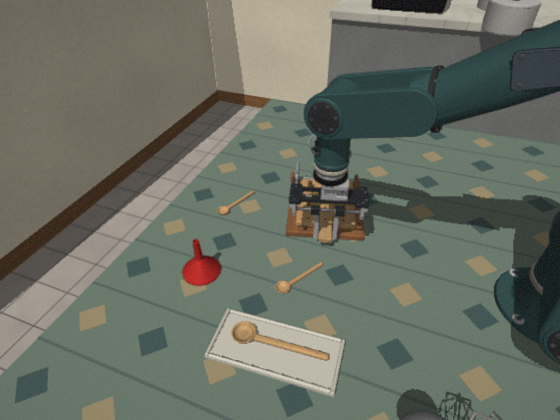

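The board is down, with its tongue at (327,238), and the spoon is still in the tray from (243,331) to (328,356). Next I let go, retreat and check the angle.

Run:
```python
from h import *
np.set_printoptions(precision=4,suppress=True)
ctrl.open_gripper(); ctrl.pause(.2)
p=ctrl.sense()["eef_pos"]; ctrl.movel(p+[0,0,.12],QH,velocity=.12)
ctrl.movel(np.r_[.30,-.25,.33],QH,velocity=.25); ctrl.pause(.3)
im,W=pts("top"); cv2.imwrite("pics/t6.png",im)
L=(W-HG)@np.c_[EX,EY,UP]
m=(abs(L[...,0])<.06)&(L[...,1]>.03)&(L[...,1]<.19)&(L[...,2]<.02)&(L[...,2]>-.02)
y,z=L[m][:,1],L[m][:,2]; k=np.polyfit(y,z,1); print("slope",k,m.sum(),"expect 0, .007")
print(ctrl.sense()["time_s"],ctrl.sense()["contact_force"])
if abs(k[0])<.03 and m.sum()>800 and abs(np.polyval(k,.15)-.007)<.005: print(ctrl.sign_off())
```

```text
slope [-0.0025  0.0069] 3278 expect 0, .007
39.8667 [-0.8061 -0.7031 -0.2626]
the job is handed in; nothing more can be done
None
```

The job is handed in at about 40 s of the 70 s allowed: the last measurement shows the board flat, and the last picture shows the spoon lying lengthwise in the spoon rest; I don't have the judge's result.

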